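# Raise the screen press's flap with its lever

### The job

On the phone-repair bench, open the screen press with its lever: push the upright tab of the safety prop towards the lever until the prop is fully out from under it, then press the round pad at the lever's long end down to the rubber stop so that the short end lifts the heavy flap. Finish while still holding the lever down with the fingertips, the flap raised and still. Do not touch the flap, do not lift the lever out of its notches, and leave the other things on the bench where they are.

Things in the scene. Friction and masses are not known exactly. Their poses are not given: they have to be found in the camera images.
- press: grey phone-screen press, 440 mm long, fixed to the bench. Origin on the bench below the lever's pin; x runs from the pin to the flap's hinge (the lever's long arm points along -x), y left of it, z up. Base strip 70 wide, top 10 mm up, under the long arm; prop rail 30 wide, top 12 mm up, at x=-100 from y=-100 to 180; grey bed with a phone in it at x=80 to 218, 180 wide
- flap: heavy steel flap, 1.8 to 3 kg, plate 122 x 160 x 18 mm on the bed, hinged at its far edge (origin on the hinge axis: x=205, z=64 mm of the press); a tongue 40 wide sticks out 28 mm towards the lever. It opens tongue upwards, about 0.25 rad with the lever on its stop, and falls back by its weight
- flap_lip (a point): middle of the free edge of the flap's tongue; 60 mm above the bench when shut, about 38 mm higher when the lever lies on its stop
- lever: loose aluminium bar lever, 20 wide, 10 thick, long arm 175, short arm 76 mm. Origin on its cross pin (8 mm thick), which lies in open-topped notches. The short arm's raised round tip, 70 mm from the pin, is under the flap's tongue. At rest the long arm rises outwards at 0.25 rad and the body's axes are parallel to the press's; pressed to the stop it turns 0.49 rad, long end down
- lever_pad (a point): centre of the top of the round press pad (40 across, 6 mm thick) on the long arm's end: at rest 157 mm from the pin along the press's -x, 109 mm above the bench, its face parallel to the bar; on the stop 163 mm from the pin and 29 mm above the bench. It moves on an arc about the pin. About 3 to 7 N on it holds the flap up
- stop (a point): top centre of the black rubber stop (20 x 30 mm) on the base strip that the long arm comes down on, 16 mm above the bench, at x=-150 mm, y=0 of the press
- prop (a joint): travel in m of the dark steel safety prop along the press's -y, 0 to 0.060 (end stop); starts at 0 to 0.010 and stays where left; about 2 N moves it. Its column (22 along x, 36 along y, top 74 mm above the bench) stands at x=-100, y=0 of the press at travel 0, under the long arm, and blocks it; from 0.032 on it is clear of the lever
- prop_tab (a point): on the outer (+y) face of the prop's upright push tab (40 wide along the press's x, 8 thick, 12 to 72 mm above the bench), mid-width, 57 mm above the bench; at x=-100, y=135 mm of the press at travel 0. A flat foot joins tab and column. Pushing the tab along -y slides the column through under the lever and out on its far side
- tin: bystander: flat round brass flux tin, 56 across, 18 high (mm), origin on its underside
- spool: bystander: green-flanged wire spool standing on end, 56 across, 34 high (mm), origin on its underside
- phone: bystander: opened phone frame lying flat, 72 x 150 x 8 (mm), origin on its underside
- battery: bystander: flat black battery, 75 x 45 x 5 (mm), origin on its underside
- jar: bystander: small closed jar, 40 across, 45 high (mm), origin on its underside
- screwdriver: bystander: small yellow screwdriver lying down, 140 long (mm)
- tweezers: bystander: steel tweezers lying flat, 130 long (mm), origin on its underside
- pivot_seat (a point): point on the press midway between the two notches, on the axis of the seated lever pin, 58 mm above the bench

How it is judged:
On the way, in this order (a step that is already met when the one before it is completed fails the run):
1. the safety prop is pushed clear of the lever (0.035 m or more) (value of joint prop above 0.035 m and not (z of flap_lip in the frame of press above 0.09 m)), for 0.2 s.
2. the flap is raised by the lever, pressed down by the fingers (z of flap_lip in the frame of press above 0.09 m and contact force between the fingers and lever above 1 N and distance between lever and pivot_seat below 0.008 m), for 0.3 s.
At the end, for the whole second after the job is handed in: The fingers still press on the lever (more than 1 N) and hold it down; the edge of the flap's tongue is at least 30 mm above its shut height (90 mm above the bench; 38 mm is all the way); the flap and lever are still; the lever's pin is in its notches (within 8 mm); the prop is at 0.035 m or more (all of step 2 and value of joint prop above 0.035 m and angular speed of flap below 0.05 rad/s and angular speed of lever below 0.1 rad/s); the arm keeps its last pose, push and grip.
It fails at once if the robot touches the flap (contact force between any of the fingers, the arm and flap above 0.5 N).
It fails at once if the lever's pin leaves its notches (more than 12 mm) (distance between lever and pivot_seat above 0.012 m).
It fails at once if a bystander is moved more than 25 mm (distance of any of tin, spool, phone, battery, jar, screwdriver, tweezers from where it was at the start of the episode above 0.025 m).
It also fails if it takes over 40 s, if anything falls off the work surface, if the arm or the gripper's body presses on something with over 40 N, if the wrist force passes 120 N, or if a joint passes its speed limit or range.

### The arm

A 7-joint arm with a two-finger parallel gripper is mounted at the origin on the work surface. World frame = base frame: x ahead of the robot, y to its left, z up, the work surface at z = 0. Lengths are in m, angles in rad, forces in N, time in s.
With the tool pointing down it reaches from about 0.4 to 0.85 m from the base axis. Payload 10.4 kg.
Tool frame: the origin (TCP) lies on the mounting face of the last link; the fingertips stand r.tips_ahead ahead of it and the grasp point (between the pads) lies 164 mm ahead of it (r.tips_ahead is the distance from the TCP to the fingertips, in m); z points along the fingers, y is the line along which they close (so a half turn about z gives the same grasp; the last joint's range is limited). The gripper opens to 87 mm and grips with 3 to 60 N. Pads are 19 mm wide; open, the fingers measure 117 mm over their backs; the gripper's body (75 mm by 190 mm) begins 51 mm behind the grasp point.
Start: joints at [-1.312, 0.332, -0.065, 1.46, 0.022, 1.35, -0.088], TCP at [0.174, 0.6, 0.405] pointing down, gripper open.
Joint ranges: [-2.6, 2.6], [-0.5, 2.12], [-1.47, 1.34], [0.16, 2.42], [-1.27, 4.41], [0.06, 2.06], [-2.6, 2.6]. Speed limits (rad/s): [2.22, 2.22, 2.79, 2.79, 3.14, 3.14, 3.14].

### API

Orientations are given as a unit quaternion [x, y, z, w].
In Python, from bench import telemetry, imaging, job, r gives the robot as it stands.
- The arm moves only by the tool move_arm, never from a script. Its argument "steps" is a list of rows, each an object of numbers: "dx", "dy", "dz": the shift along the tool's x, y, z in cm; "spin": the turn about the tool's z in rad. In form: [{"dx": .., "dy": .., "dz": .., "spin": ..}, ...]. A call has 1 to 12 rows; each row shifts and turns the commanded pose from where the row before left it, along the tool's axes as they then stand; what a row does not reach is not made up. A row lasts 1/10 s, in which the tool goes at most 50 mm and 8.59 degrees, less where a joint would pass 70% of its speed; a pose out of reach is approached as far as the arm can. A call with a gripper value outside its range is refused whole. "claw" is the finger opening in cm, from 0 to 8.7, set as the call begins (left out, the last holds). The fingers move at their own pace and stop on an object; "squeeze" is the grip in N (left out, the last holds). Time passes only in rows, so rows that do not move let the fingers close. It gives the time, the measured TCP pose, the force, the opening and the grip force at its end, in the units of the state.
- telemetry.read_state(): the state, without advancing time (a new reading comes with each control period).
- imaging.camera(name): name is "side" or "top" or "wrist"; returns a dict with "img" (400x640x3 uint8, red, green, blue), "camera_matrix" (3x3 intrinsics, pixels), "R" (3x3) and "t" (3): a world point X has camera coordinates R X + t. Camera axes: x right, y down, z forward; pixel columns grow to the right and rows downward; lengths in m; the calibration is good to about 2 mm. A picture is of the moment at which its call begins. There is no depth.
- job.close_job(): hands the job in; it is judged then, once.
The state is a dict: "time": time; "joint_positions": joint angles; "joint_vel": joint speeds; "joint_torque": joint torques, N m; "ee_pos": TCP position; "eef_rot": TCP orientation; "ft_force": force on the tool from outside, world axes, zero at the start; "torque": the same for the moment, N m; "width": finger opening in m; "grip_force": force on a finger pad.
Only numpy, scipy, OpenCV 4.12 (cv2) and the standard library are available. Lean on these libraries where they do the work, as an engineer would, in place of code of your own. Each camera call takes 0.05 s, during which the arm holds its last target. There are 200 camera calls.

## Working session

There is one attempt and no reset: what is moved stays moved. The work goes in short steps, Python scripts to look and compute and a tool call to move; the robot and the scene stay as the last step left them, time stands still between calls to the robot, and variables do not carry over. Pictures are saved under pics/ and viewed, at most 10 in all, crops included, and the job is handed in when it is done.

Besides the shell and the picture viewer there is one more tool, called after "Request:" as name(argument=value, ...), one argument or row to a line, values as JSON. move_arm: Moves the arm, as the interface text tells. Its arguments: {"type":"object","properties":{"steps":{"type":"array","items":{"type":"object","properties":{"dx":{"type":"number"},"dy":{"type":"number"},"dz":{"type":"number"},"spin":{"type":"number"}}}},"claw":{"type":"number"},"squeeze":{"type":"number"}},"required":["steps"]}

```bash
mkdir -p pics; ls; python3 - <<'E'
from bench import telemetry, imaging, job, r
import cv2,numpy as np,pickle
print(r.tips_ahead); s=telemetry.read_state(); print(s)
d={}
for n in("top","side"):
    c=imaging.camera(n); d[n]=c; cv2.imwrite(f"pics/{n}0.png",c["img"][:,:,::-1]); print(n,c["camera_matrix"],c["R"],c["t"])
pickle.dump(d,open("cams.pkl","wb"))
E
```

```text
pics
0.1822
{'time': 0.0, 'joint_positions': array([-1.31160151,  0.3328603 , -0.0647199 ,  1.460967  ,  0.02157041,
        1.34988814, -0.08849961]), 'joint_vel': array([-0.00035951, -0.00039178, -0.00149287, -0.00065288, -0.00111941,
        0.0014033 , -0.00152287]), 'joint_torque': array([-1.39429052e-03, -6.23253465e+01,  2.39313970e-02, -3.89899457e+01,
       -6.14255969e-02,  3.98969161e-02,  1.47245332e-04]), 'ee_pos': array([0.17374142, 0.60022331, 0.40394876]), 'eef_rot': array([ 1.40414705e-01,  9.90092521e-01, -7.09358207e-04, -8.45105002e-05]), 'ft_force': array([ 0.28520163,  0.48089467, -0.27969788]), 'torque': array([ 0.01561779, -0.01507092, -0.0301797 ]), 'grip_force': 0.0, 'width': 0.08690232030403479}
top [[468.07235347   0.         321.66851896]
 [  0.         468.07235347 200.12198968]
 [  0.           0.           1.        ]] [[-0.0239916  -0.99965821 -0.01038612]
 [-0.99755967  0.02462004 -0.06533427]
 [ 0.06556764  0.0087933  -0.99780938]] [-0.03035021  0.62134138  1.08216456]
side [[399.12178972   0.         319.92490874]
 [  0.         399.12178972 201.38419269]
 [  0.           0.           1.        ]] [[ 0.97496495 -0.22178195  0.01600366]
 [-0.11328778 -0.55737002 -0.82249896]
 [ 0.19133539  0.80009463 -0.56854142]] [-0.60520337  0.13998353  0.69839927]
```

View pics/top0.png

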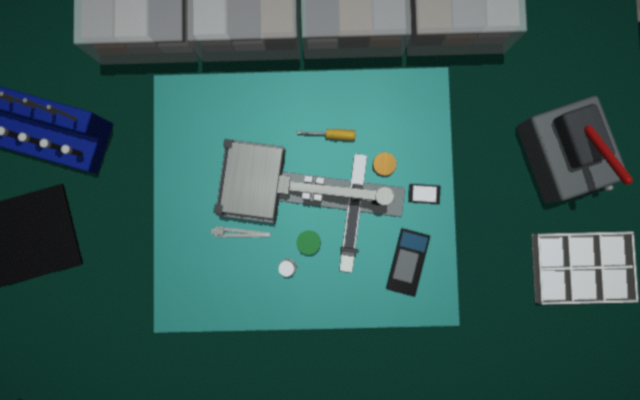

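View pics/side0.png

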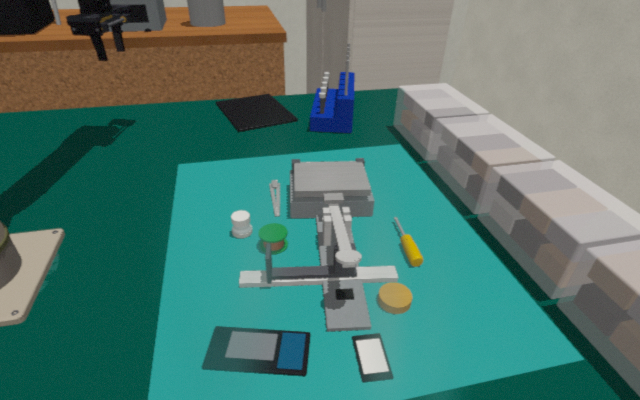

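The top view shows the flap at (250,180), pin near (312,188), pad (385,196), rail from (360,155) to (346,271), and tab near (348,250). The side view agrees: tab (268,262), pad (347,257), rail ends (240,280) and (397,275).

```bash
cat > h.py <<'E'
import numpy as np, cv2, pickle
def ray(c,u,v):
    p=np.linalg.solve(c["camera_matrix"],[u,v,1.]); return -c["R"].T@c["t"], c["R"].T@p
def onz(c,u,v,z):
    o,d=ray(c,u,v); return o+d*(z-o[2])/d[2]
def proj(c,X):
    q=c["camera_matrix"]@(c["R"]@np.asarray(X)+c["t"]); return q[:2]/q[2]
E
python3 - <<'E'
from h import *
d=pickle.load(open("cams.pkl","rb")); c=d["top"]
im=c["img"]; cr=im[130:290,210:420]
cv2.imwrite("pics/crop1.png",cv2.resize(cr[:,:,::-1],None,fx=3.6,fy=3.6,interpolation=cv2.INTER_CUBIC))
hsv=cv2.cvtColor(im,cv2.COLOR_RGB2HSV)
m=((hsv[:,:,1]<50)&(hsv[:,:,2]>60)).astype(np.uint8); m[:,:205]=0;m[:,450:]=0;m[:120]=0;m[290:]=0
n,l,st,ce=cv2.connectedComponentsWithStats(m)
for i in range(1,n):
    if st[i,4]>15: print(st[i],ce[i])
print(im[255:270,349].tolist()[::3], im[162,358],im[200,400])
E
```

```text
[297 131  29   4  67] [310.8358209  132.88059701]
[ 215  140  190  132 9084] [297.32320564 190.55261999]
[411 185  27  18 444] [424.34234234 193.42342342]
[211 227  59  10 379] [237.55936675 232.57519789]
[393 249  26  34 641] [405.34165367 265.53198128]
[278 259  18  18 249] [286.74698795 267.59036145]
[[120, 124, 122], [199, 204, 200], [198, 203, 199], [198, 204, 199], [200, 205, 201]] [200 205 207] [127 135 136]
```

View pics/crop1.png

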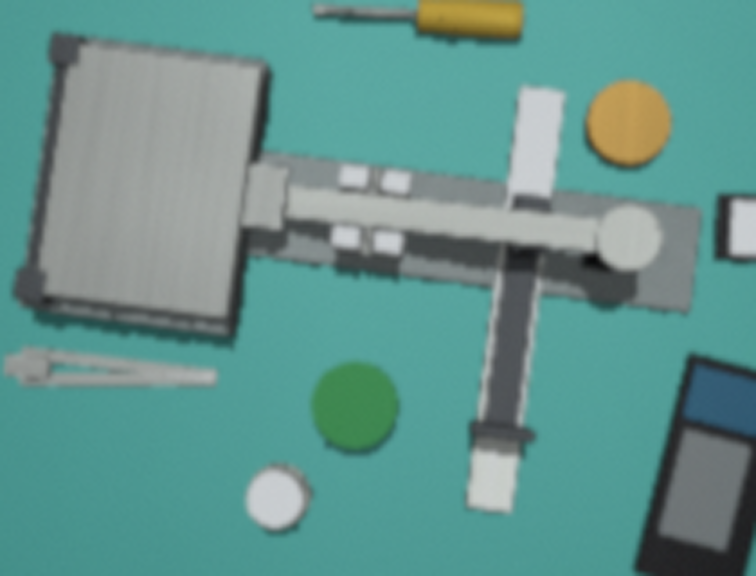

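The enlarged crop shows the rail end centres at crop (541,88) and (490,511), the pad centre at (628,238), and the tab's outer top edge at about (502,437).

```bash
python3 - <<'E'
from h import *
d=pickle.load(open("cams.pkl","rb")); c=d["top"]; s=d["side"]
f=lambda x,y,z:onz(c,210+(x+.5)/3.6-.5,130+(y+.5)/3.6-.5,z)
A=f(541,88,.012);B=f(490,511,.012);P=f(628,238,.109);T=f(502,437,.072)
yax=(B-A)/np.linalg.norm(B-A); xax=np.array([yax[1],-yax[0],0])
print("len",np.linalg.norm(B-A),"A",A,"B",B,"pad",P,"tab",T,"yaxis",yax,"xaxis",xax)
O=A+yax*.1+xax*.1; O[2]=0
O2=P+xax*.157; O2[2]=0
print("O",O,O2,"tab rel",(T-O)@xax,(T-O)@yax,"pad rel",(P-O)@xax,(P-O)@yax)
# base strip far end corners, notches
for p in[(700,208),(691,310)]: q=f(*p,.010)-O; print("strip end",q@xax,q@yax)
# lever axis direction from strip edges
Om=(O+O2)/2
for n,z in((P,1),(T,1)): print(proj(s,n))
from math import atan2
print("yaw of x",atan2(xax[1],xax[0]))
for nm,p,z in(("spool",(355,405),.034),("jar",(277,498),.045),("tin",(628,122),.018),("phone corner",(690,357),.008)):
    q=f(*p,z);print(nm,q,(q-O)@xax,(q-O)@yax)
E
```

```text
len 0.28034577529267635 A [ 0.72874831 -0.13926048  0.012     ] B [ 0.45147364 -0.09787796  0.012     ] pad [ 0.62072468 -0.18144864  0.109     ] tab [ 0.50193777 -0.10422401  0.072     ] yaxis [-0.98904529  0.1476124   0.        ] xaxis [0.1476124  0.98904529 0.        ]
O [ 0.64460502 -0.02559471  0.        ] [ 0.64389983 -0.02616853  0.        ] tab rel -0.09882739344287245 0.12949771226395893 pad rel -0.1576716323220063 0.0006127584810416452
strip end -0.21367442587387248 -0.03381227878403656
strip end -0.21538311512844205 0.03383029641492232
[347.38356208 254.47534361]
[265.38888511 250.21859885]
yaw of x 1.4226425366415105
spool [ 0.52293098 -0.0122231   0.034     ] -0.004735470240994472 0.12231494468917968
jar [0.46564288 0.03808741 0.045     ] 0.036567465923488404 0.1864019326072564
tin [ 0.70374742 -0.19531746  0.018     ] -0.15913333758130002 -0.08354770037199494
phone corner [ 0.54853546 -0.23220426  0.008     ] -0.21852726050883717 0.0645190141894203
```

Request:
move_arm(
  claw=0,
  steps=[
    {"spin":-0.134},
    {"dx":-1.9,"dy":-3.2},
    {"dx":-1.9,"dy":-3.2},
    {"dx":-1.9,"dy":-3.2},
    {"dx":-1.9,"dy":-3.2},
    {"dx":-1.9,"dy":-3.2},
    {"dx":-1.9,"dy":-3.2},
    {"dx":-1.9,"dy":-3.2},
    {"dx":-1.9,"dy":-3.2},
    {"dx":-1.9,"dy":-3.2},
    {"dx":-1.9,"dy":-3.2},
    {"dx":-1.9,"dy":-3.2},
  ],
)

```text
$.steps[0]: bad value
```

Request:
move_arm(
  claw=0,
  steps=[
    {"dx":0,"dy":0,"dz":0,"spin":-0.134},
    {"dx":-1.9,"dy":-3.2,"dz":0,"spin":0},
    {"dx":-1.9,"dy":-3.2,"dz":0,"spin":0},
    {"dx":-1.9,"dy":-3.2,"dz":0,"spin":0},
    {"dx":-1.9,"dy":-3.2,"dz":0,"spin":0},
    {"dx":-1.9,"dy":-3.2,"dz":0,"spin":0},
    {"dx":-1.9,"dy":-3.2,"dz":0,"spin":0},
    {"dx":-1.9,"dy":-3.2,"dz":0,"spin":0},
    {"dx":-1.9,"dy":-3.2,"dz":0,"spin":0},
    {"dx":-1.9,"dy":-3.2,"dz":0,"spin":0},
    {"dx":-1.9,"dy":-3.2,"dz":0,"spin":0},
    {"dx":-1.9,"dy":-3.2,"dz":0,"spin":0},
  ],
)

```text
time: 1.3
ee_pos: [0.3289, 0.2198, 0.4046]
eef_rot: [0.074, 0.997, 0.0, -0.0]
ft_force: [1.3, -0.2, 0.4]
width: 0.0028
grip_force: 0.0
```

Request:
move_arm(
  steps=[
    {"dx":-1.83,"dy":-2.96,"dz":0,"spin":0},
    {"dx":-1.83,"dy":-2.96,"dz":0,"spin":0},
    {"dx":-1.83,"dy":-2.96,"dz":0,"spin":0},
    {"dx":-1.83,"dy":-2.96,"dz":0,"spin":0},
    {"dx":-1.83,"dy":-2.96,"dz":1,"spin":0},
    {"dx":-1.83,"dy":-2.96,"dz":2,"spin":0},
    {"dx":-1.83,"dy":-2.96,"dz":2,"spin":0},
    {"dx":-1.83,"dy":-2.96,"dz":2,"spin":0},
    {"dx":-1.83,"dy":-2.96,"dz":2,"spin":0},
    {"dx":-1.83,"dy":-2.96,"dz":2,"spin":0},
    {"dx":0,"dy":0,"dz":2,"spin":0},
    {"dx":0,"dy":0,"dz":0,"spin":0},
  ],
)

```text
time: 2.5
ee_pos: [0.4651, -0.0988, 0.2725]
eef_rot: [0.075, 0.997, -0.001, -0.002]
ft_force: [0.2, 0.1, 0.3]
width: 0.0003
grip_force: 0.0
```

```bash
python3 - <<'E'
from bench import telemetry, imaging
from h import *
c=imaging.camera("side")
cv2.imwrite("pics/side1.png",c["img"][:,:,::-1]); s=telemetry.read_state(); print(s["time"],s["ee_pos"])
O=np.array([.6443,-.0258,0]);X=np.array([.1476,.989,0]);Y=np.array([-.989,.1476,0])
print("press",(s["ee_pos"]-O)@X,(s["ee_pos"]-O)@Y,s["ee_pos"][2]-.1822)
E
```

```text
2.55 [ 0.46553939 -0.09824487  0.27388121]
press -0.0980330430787368 0.16610137617148962 0.09168121237611651
```

View pics/side1.png

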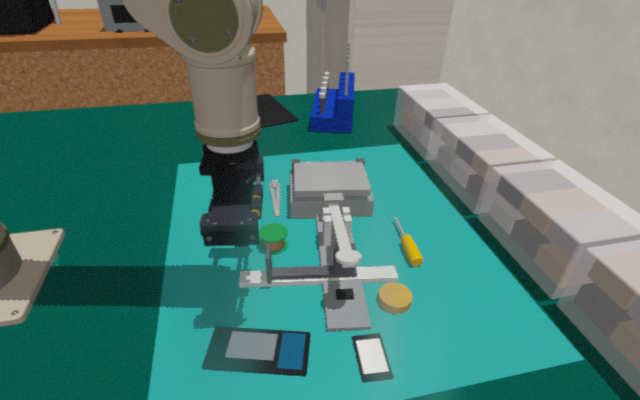

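The arm is above the tab's outer side, and the tab (268,250) and the lever are undisturbed. Next I lower and push along -x of the tool.

Request:
move_arm(
  steps=[
    {"dx":0,"dy":-0.2,"dz":2.2,"spin":0},
    {"dx":0,"dy":0,"dz":2.2,"spin":0},
    {"dx":-0.7,"dy":0,"dz":0,"spin":0},
    {"dx":-0.8,"dy":0,"dz":0,"spin":0},
    {"dx":-0.8,"dy":0,"dz":0,"spin":0},
    {"dx":-0.8,"dy":0,"dz":0,"spin":0},
    {"dx":-0.8,"dy":0,"dz":0,"spin":0},
    {"dx":-0.8,"dy":0,"dz":0,"spin":0},
    {"dx":-0.8,"dy":0,"dz":0,"spin":0},
    {"dx":-0.8,"dy":0,"dz":0,"spin":0},
    {"dx":-0.8,"dy":0,"dz":0,"spin":0},
    {"dx":0,"dy":0,"dz":0,"spin":0},
  ],
)

```text
time: 3.75
ee_pos: [0.537, -0.1109, 0.2307]
eef_rot: [0.074, 0.997, -0.0, 0.0]
ft_force: [-0.5, 0.4, 0.3]
width: 0.0006
grip_force: 0.0
```

```bash
cat > look.py <<'E'
import sys
from bench import telemetry, imaging
from h import *
c=imaging.camera(sys.argv[1])
cv2.imwrite(f"pics/{sys.argv[2]}.png",c["img"][:,:,::-1]); s=telemetry.read_state()
O=np.array([.6443,-.0258,0]);X=np.array([.1476,.989,0]);Y=np.array([-.989,.1476,0])
print(s["time"],"press",(s["ee_pos"]-O)@X,(s["ee_pos"]-O)@Y,s["ee_pos"][2]-.1822,"F",s["ft_force"])
E
python3 look.py side side2
```

```text
3.8 press -0.10004579836015133 0.09401149418155381 0.048445801447890874 F [ 0.04977877 -0.26228638 -1.00147389]
```

View pics/side2.png

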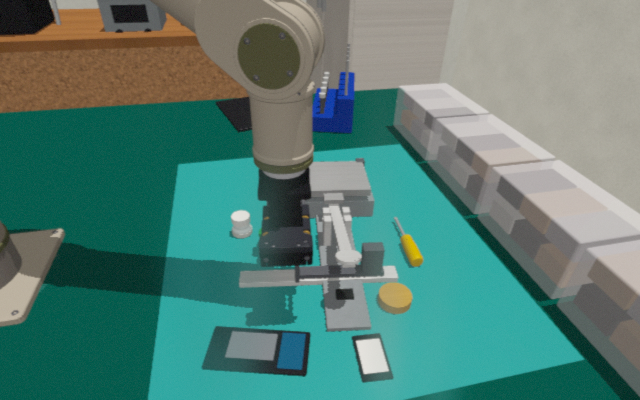

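The prop column now stands at about (372,258), to the right of and clear of the lever at (345,240). The lever is still up and the bystanders are in place.

Request:
move_arm(
  steps=[
    {"dx":1.5,"dy":0,"dz":0,"spin":0},
    {"dx":0,"dy":0,"dz":-3,"spin":0},
    {"dx":0,"dy":0,"dz":-4,"spin":0},
    {"dx":0,"dy":0,"dz":-4,"spin":0},
    {"dx":-2,"dy":-1.5,"dz":0,"spin":0},
    {"dx":-3,"dy":-1.5,"dz":0,"spin":0},
    {"dx":-3,"dy":-1.5,"dz":0,"spin":0},
    {"dx":-2.9,"dy":-1.5,"dz":0,"spin":0},
    {"dx":0,"dy":0,"dz":1.5,"spin":0},
    {"dx":0,"dy":0,"dz":1.2,"spin":0},
    {"dx":0,"dy":0,"dz":0,"spin":0},
    {"dx":0,"dy":0,"dz":0,"spin":0},
  ],
)

```text
time: 5.0
ee_pos: [0.6197, -0.1832, 0.3137]
eef_rot: [0.074, 0.997, 0.0, -0.0]
ft_force: [-0.4, 0.3, 0.0]
width: 0.0001
grip_force: 0.0
```

```bash
python3 look.py side side3; python3 - <<'E'
from h import *
c=pickle.load(open("cams.pkl","rb"))["side"]
im=cv2.imread("pics/side2.png")
O=np.array([.6443,-.0258,0]);X=np.array([.1476,.989,0]);Y=np.array([-.989,.1476,0])
for t in(.035,.04,.045,.05,.055,.06):
    print(t,[proj(c,O+X*-.111+Y*(k-t)+[0,0,z]).round(1).tolist() for k,z in((.018,.074),(-.018,.074),(-.018,.03))])
print(im[260,350:396].mean(1).round().tolist())
E
```

```text
5.05 press -0.1593700001296878 0.0008911680567727304 0.13202812009820428 F [0.11026577 0.05567879 0.96552941]
0.035 [[352.8, 250.9], [374.0, 250.1], [371.7, 269.1]]
0.04 [[355.8, 250.8], [377.0, 250.0], [374.5, 268.9]]
0.045 [[358.7, 250.7], [379.9, 249.9], [377.3, 268.8]]
0.05 [[361.7, 250.6], [382.8, 249.7], [380.2, 268.7]]
0.055 [[364.6, 250.5], [385.8, 249.6], [383.0, 268.6]]
0.06 [[367.6, 250.3], [388.7, 249.5], [385.8, 268.5]]
[197.0, 197.0, 196.0, 194.0, 178.0, 178.0, 189.0, 180.0, 163.0, 143.0, 121.0, 93.0, 73.0, 75.0, 75.0, 77.0, 81.0, 80.0, 81.0, 84.0, 82.0, 84.0, 83.0, 88.0, 86.0, 89.0, 87.0, 91.0, 92.0, 91.0, 89.0, 89.0, 99.0, 124.0, 133.0, 135.0, 135.0, 133.0, 131.0, 135.0, 133.0, 135.0, 134.0, 134.0, 131.0, 131.0]
```

View pics/side3.png

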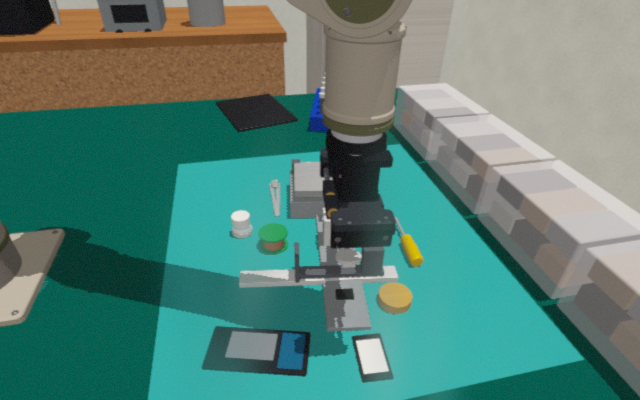

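The column edges at columns 361–382 match a travel of about 0.051. The gripper is now over the pad, so I press down gently.

Request:
move_arm(
  steps=[
    {"dx":-0.1,"dy":0,"dz":0.8,"spin":0},
    {"dx":0,"dy":0,"dz":0.6,"spin":0},
    {"dx":0,"dy":-0.1,"dz":0.5,"spin":0},
    {"dx":0,"dy":-0.1,"dz":0.6,"spin":0},
    {"dx":0,"dy":-0.1,"dz":0.6,"spin":0},
    {"dx":0,"dy":-0.1,"dz":0.6,"spin":0},
    {"dx":0,"dy":-0.1,"dz":0.6,"spin":0},
    {"dx":0,"dy":0,"dz":0.6,"spin":0},
    {"dx":0,"dy":0,"dz":0.6,"spin":0},
    {"dx":0,"dy":0,"dz":0,"spin":0},
  ],
)

```text
time: 6.05
ee_pos: [0.6202, -0.1899, 0.2582]
eef_rot: [0.074, 0.997, -0.001, -0.0]
ft_force: [-0.5, -2.7, 4.9]
width: 0.0004
grip_force: 2.1
```

Request:
move_arm(
  steps=[
    {"dx":0,"dy":0,"dz":0.5,"spin":0},
    {"dx":0,"dy":0,"dz":0.5,"spin":0},
    {"dx":0,"dy":0,"dz":0.5,"spin":0},
    {"dx":0,"dy":0,"dz":0.5,"spin":0},
    {"dx":0,"dy":0,"dz":0.5,"spin":0},
    {"dx":0,"dy":0,"dz":0.5,"spin":0},
    {"dx":0,"dy":0,"dz":0.5,"spin":0},
    {"dx":0,"dy":0,"dz":0.4,"spin":0},
    {"dx":0,"dy":0,"dz":0.3,"spin":0},
    {"dx":0,"dy":0,"dz":0,"spin":0},
    {"dx":0,"dy":0,"dz":0,"spin":0},
  ],
)

```text
time: 7.15
ee_pos: [0.6206, -0.1889, 0.2169]
eef_rot: [0.074, 0.997, 0.0, 0.0]
ft_force: [-0.0, -1.3, 2.8]
width: 0.0002
grip_force: 1.5
```

```bash
python3 look.py side side4
```

```text
7.2 press -0.16479493425562564 -0.000591677911173518 0.03468002571684786 F [-0.08116004 -0.86658738  3.13561598]
```

View pics/side4.png

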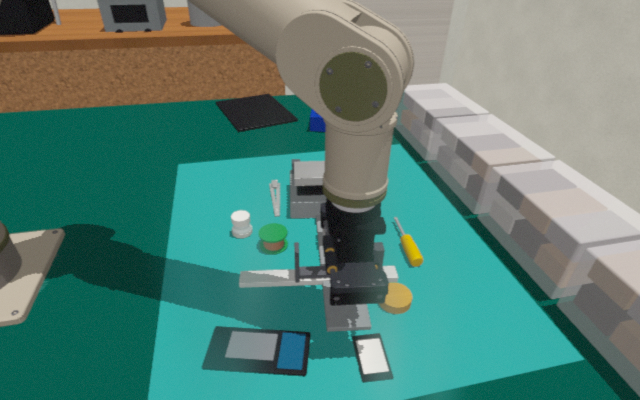

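The flap is raised, with a dark gap below it near (312,190), and the prop tab and bystanders are unchanged. I press on to the stop.

Request:
move_arm(
  steps=[
    {"dx":0,"dy":0,"dz":0.2,"spin":0},
    {"dx":0,"dy":0,"dz":0.1,"spin":0},
    {"dx":0,"dy":0,"dz":0.1,"spin":0},
    {"dx":0,"dy":0,"dz":0,"spin":0},
    {"dx":0,"dy":0,"dz":0,"spin":0},
  ],
)

```text
time: 7.7
ee_pos: [0.6208, -0.1889, 0.2147]
eef_rot: [0.074, 0.997, 0.001, 0.001]
ft_force: [-7.2, 3.3, 21.1]
width: 0.0006
grip_force: 9.7
```

Request:
move_arm(
  steps=[
    {"dx":0,"dy":0,"dz":-0.08,"spin":0},
    {"dx":0,"dy":0,"dz":0,"spin":0},
    {"dx":0,"dy":0,"dz":0,"spin":0},
    {"dx":0,"dy":0,"dz":0,"spin":0},
    {"dx":0,"dy":0,"dz":0,"spin":0},
  ],
)

```text
time: 8.2
ee_pos: [0.6207, -0.1888, 0.2149]
eef_rot: [0.074, 0.997, 0.001, 0.001]
ft_force: [-3.4, 1.9, 14.8]
width: 0.0004
grip_force: 7.0
```

```bash
python3 look.py top top5; python3 look.py side side5; python3 - <<'E'
import cv2
cv2.imwrite("pics/v5.png",cv2.resize(cv2.imread("pics/side5.png")[140:320,200:440],None,fx=3,fy=3,interpolation=cv2.INTER_CUBIC))
E
```

```text
8.25 press -0.16475426616088418 -0.000802337098153849 0.03271731562661734 F [-4.97778233  2.53621163 14.05035409]
8.3 press -0.16472060683437229 -0.0008078285708252607 0.0327122308800073 F [-3.21369352  1.74788792 14.75264828]
```

View pics/v5.png

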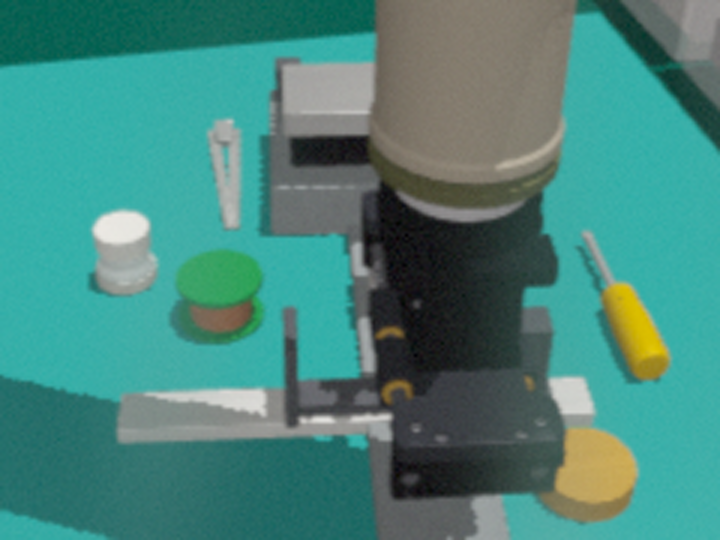

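The flap's front edge is lifted, with a dark gap at crop (330,150). The tip height of 33 mm and the steady 14 N fit the lever lying on its stop, so I hand in.

```bash
python3 -c "
from bench import job; print(job.close_job())"
```

```text
the job is handed in; nothing more can be done
None
```

The job is handed in, with no verdict returned: the prop was pushed out to about 51 mm, and the fingertips hold the lever on its stop with about 14 N. The flap was raised, with the flap and the bystanders I could see in the last side picture looking undisturbed.

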